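Close the split flow cell over its sealing disc and hold it shut

ROBOT

A 6-joint arm with a two-finger parallel gripper is mounted at the origin on a cart in front of the work surface, level with it; the furniture and walls round the work are solid. World frame = base frame: x ahead of the robot, y to its left, z up, the work surface at z = 0. Lengths are in m, angles in rad, forces in N, time in s.
With the tool pointing down it reaches from about 0.35 to 0.8 m from the base axis. Payload 7.3 kg.
Tool frame: the origin (TCP) lies at the centre of the arm's flange, where the gripper is bolted on; the fingertips stand 173 mm ahead of it and the grasp point (between the pads) lies 155 mm ahead of it; z points along the fingers, y is the line along which they close (so a half turn about z gives the same grasp; the last joint's range is limited). The gripper opens to 85 mm and grips with 20 to 120 N. Pads are 22 mm wide; open, the fingers measure 114 mm over their backs; the gripper's body (76 mm by 85 mm) begins 54 mm behind the grasp point. The pads swing forward as they close: fully open they stand 13 mm farther back than shut.
Start: joints at [0.999, 0.342, 1.524, -0, 1.275, -0.146], TCP at [0.217, 0.478, 0.405] pointing down, gripper open.
Joint ranges: [-2.53, 2.53], [-0.77, 2.02], [0.04, 2.7], [-1, 4.14], [0.28, 2.66], [-3.11, 3.11]. Speed limits (rad/s): [2.57, 2.57, 3.14, 3.14, 3.14, 3.14].

INTERFACE

Orientations are given as a rotation vector (axis times angle).
In Python, from station import state, grab_frame, order gives the robot as it stands.
- The arm moves only by the tool step_arm, never from a script. Its argument "motion" is a list that holds one entry, the list of rows, each a list of 5 numbers: the shift along the world's x, y, z in parts of the range, where 1.0 means 500 mm, then the turn about the world's z in a scale on which 1.0 is 2 rad, then the opening, from 0 (shut) to 1 (fully open). In form: [[[tx, ty, tz, twist, gripper], ...]]. A call has 1 to 12 rows; each row is the pose to reach, as a shift and turn from the pose commanded when the call began; what a row does not reach only later rows make up. A row lasts 1/8 s, in which the tool goes at most 62.5 mm and 10.7 degrees, less where a joint would pass 70% of its speed; a pose out of reach is approached as far as the arm can. A call with a gripper value outside its range is refused whole. The fingers move at their own pace and stop on an object; the grip force is fixed at half the most. Time passes only in rows, so rows that repeat a pose let the fingers close. It gives the time, the measured TCP pose, the force, the opening and the grip force at its end, in the units of the state.
- state(): the state, without advancing time (a new reading comes with each control period).
- grab_frame(name): name is "scene" or "top"; returns a dict with "frame" (400x640x3 uint8, blue, green, red), "K" (3x3 intrinsics, pixels), "D" ([k1, k2, p1, p2, k3] as OpenCV has them; the pictures are not rectified), "origin" and "rotation" of the camera in the world. Camera axes: x right, y down, z forward; pixel columns grow to the right and rows downward; lengths in m; the calibration is good to about 2 mm. A picture is of the moment at which its call begins. There is no depth.
- order.job_done(): hands the job in; it is judged then, once.
The state is a dict: "time_s": time; "qpos": joint angles; "joint_vel": joint speeds; "tau": joint torques, N m; "tcp_pos": TCP position; "eef_rot": TCP orientation; "wrist_force": force on the tool from outside, world axes, zero at the start; "moment": the same for the moment, N m; "finger_gap": opening from 0.0 (shut) to 1.0 (fully open); "gripper_force": force on a finger pad.
Only numpy, scipy, OpenCV 4.12 (cv2) and the standard library are available. Lean on these libraries where they do the work, as an engineer would, in place of code of your own. Each camera call takes 0.05 s, during which the arm holds its last target. There are 200 camera calls.

TASK

Blank off the split flow cell for a leak test: set the smaller of the two black sealing discs, stem up, into the round recess of the lower half so that it sits level, and let go of it. Then fit the upper half over the two dowels and press it down against the spring under the disc until the two halves meet face to face. Finish still gripping or pressing the upper half so that the cell stays shut (the spring opens it as soon as you let go), and leave the larger disc, the beaker and the little bottle alone.

Things in the scene. Friction and masses are not known exactly. Their poses are not given: they have to be found in the camera images.
- lower_half: Fixed grey block, 64 (x) x 130 (y) x 44 mm high, hose port 22 mm long on its +y end. Origin: centre of its underside, z up. Mid top face (z = 44 mm): round recess, 50 mm diameter, 4 mm deep, with a sprung steel floor. Two upright steel dowels at y = +48 and -48 mm, 10 mm diameter, tops at z = 65 mm, the last 5 mm tapering to 4 mm diameter.
- seat (a joint): Sprung floor of the recess, travel in m: 0 = up (4 mm below the top face, at z = 40 mm of the lower half), 0.004 = fully down. It begins to sink at 3 N and is fully down at 9 N, so the weight of disc and upper half sinks it under 0.5 mm. A disc seated on it stands 4 mm above the top face until pressed.
- disc: Smaller sealing disc, black plastic: 46 mm diameter, 8 mm thick, with a round upright stem in the middle to take it by, 14 mm diameter, from 8 to 30 mm above the underside. 0.05 kg. Origin: centre of its underside, z up. Seated, its underside is 40 mm above the lower half's origin.
- spare_disc: The larger sealing disc, to be left where it is: as the smaller one but 60 mm in diameter (too large for the recess), same stem. Origin at the centre of its underside. The two discs may have swapped places.
- upper_half: Loose grey block lying flat, 50 (x) x 130 (y) x 30 mm high, 0.22 kg; grip it across its 50 mm width. Origin: centre of its underside, z up. Through bore of 31 mm in the middle (clears the stem), dowel holes 13 mm diameter at y = +48 and -48 mm; fits either way round. Shut, its underside is 44 mm above the lower half's origin; resting unpressed on the disc, 48 mm.
- beaker: Small glass beaker, 56 mm wide, 58 mm high, standing behind the work on the left; bystander. Origin at the centre of its underside.
- dropper_bottle: Small white bottle with a black cap, 33 mm diameter, 78 mm high, standing behind the lower half; bystander. Origin at the centre of its underside.

How it is judged:
By the outcome, as a careful person would: the job done as asked, in the order asked, and still so for the second after the job is handed in, while the arm keeps its last pose, push and grip.
It also fails if it takes over 61 s, if anything falls off the work surface, if the arm or the gripper's body presses on something with over 40 N, if the wrist force passes 120 N, or if a joint passes its speed limit or range.

## Working session

There is one attempt and no reset: what is moved stays moved. The work goes in short steps, Python scripts to look and compute and a tool call to move; the robot and the scene stay as the last step left them, time stands still between calls to the robot, and variables do not carry over. Pictures are saved under pics/ and viewed, at most 10 in all, crops included, and the job is handed in when it is done.

Besides the shell and the picture viewer there is one more tool, called after "Request:" as name(argument=value, ...) on one line, values as JSON. step_arm: Moves the arm, as the interface text tells. Its arguments: {"type":"object","properties":{"motion":{"type":"array","items":{"type":"array","items":{"type":"array","items":{"type":"number"}}}}},"required":["motion"]}

```bash
mkdir -p pics; cat > h.py <<'E'
import numpy as np, cv2
from station import state, grab_frame, order
def ray(c,px):
    p=cv2.undistortPoints(np.array(px,float).reshape(-1,1,2),c["K"],c["D"]).reshape(-1,2)
    d=np.c_[p,np.ones(len(p))]@np.array(c["rotation"]).T
    return np.array(c["origin"]),d
def plane(c,px,z):
    o,d=ray(c,px); return o+d*((z-o[2])/d[:,2])[:,None]
def proj(c,P):
    R=np.array(c["rotation"]);o=np.array(c["origin"])
    return cv2.projectPoints(np.array(P,float).reshape(-1,3),cv2.Rodrigues(R.T)[0],-R.T@o,c["K"],c["D"])[0].reshape(-1,2)
for k in("K","D"): pass
def grab(n):
    c=grab_frame(n); c["K"]=np.array(c["K"],float); c["D"]=np.array(c["D"],float); c["rotation"]=np.array(c["rotation"]).reshape(3,3); return c
E
python3 - <<'E'
from h import *
import pickle
for n in("top","scene"):
    c=grab(n); cv2.imwrite(f"pics/{n}0.png",c["frame"]); print(n,c["origin"],c["rotation"].round(3).tolist(),c["K"][0,0]); pickle.dump(c,open(n+".pkl","wb"))
print(state())
E
```

```text
Traceback (most recent call last):
  File "h.py", line 14, in grab
    c=grab_frame(n); c["K"]=np.array(c["K"],float); c["D"]=np.array(c["D"],float); c["rotation"]=np.array(c["rotation"]).reshape(3,3); return c
                                                                                                 ~~~~~~~~~~~~~~~~~~~~~~~~~~~~~~~^^^^^
ValueError: cannot reshape array of size 3 into shape (3,3)
```

Rotation is a rotation vector.

```bash
sed -i '/^for k/d; s/np.array(c\["rotation"\]).reshape(3,3)/cv2.Rodrigues(np.array(c["rotation"],float))[0]/' h.py
python3 - <<'E'
from h import *
import pickle
for n in("top","scene"):
    c=grab(n); cv2.imwrite(f"pics/{n}0.png",c["frame"]); print(n,c["origin"],c["rotation"].round(3).tolist(),c["K"][0,0]); pickle.dump(c,open(n+".pkl","wb"))
print(state())
E
```

```text
top [ 0.48790866 -0.0417353   1.27440589] [[0.016, -0.994, 0.104], [-1.0, -0.017, -0.006], [0.008, -0.104, -0.995]] 487.37210088830045
scene [ 0.01630199 -0.54241903  0.63463013] [[0.648, -0.448, 0.616], [-0.761, -0.396, 0.513], [0.014, -0.801, -0.598]] 459.16642971579216
{'time_s': 0.15, 'qpos': array([ 9.98989431e-01,  3.42577090e-01,  1.52477091e+00, -1.33687102e-05,
        1.27540502e+00, -1.45998584e-01]), 'joint_vel': array([ 0.00075728, -0.00115279, -0.00400407,  0.00032854, -0.0010744 ,
        0.00048107]), 'tau': array([ 1.47610685e-03, -4.33907390e+01, -2.46146929e+01, -7.62323452e-05,
        5.69083553e-03,  2.13570780e-05]), 'tcp_pos': array([0.21678606, 0.47805189, 0.40418733]), 'eef_rot': array([-6.63726875e-01, -3.07027403e+00,  1.71341167e-03]), 'wrist_force': array([ 0.2142252 ,  0.32198439, -0.52290415]), 'moment': array([-0.01591164, -0.0392617 ,  0.02691847]), 'gripper_force': 0.0, 'finger_gap': 1.0010521374263628}
```

View pics/top0.png

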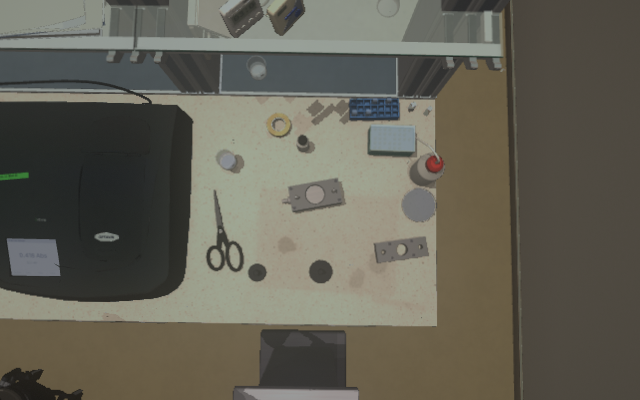

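View pics/scene0.png

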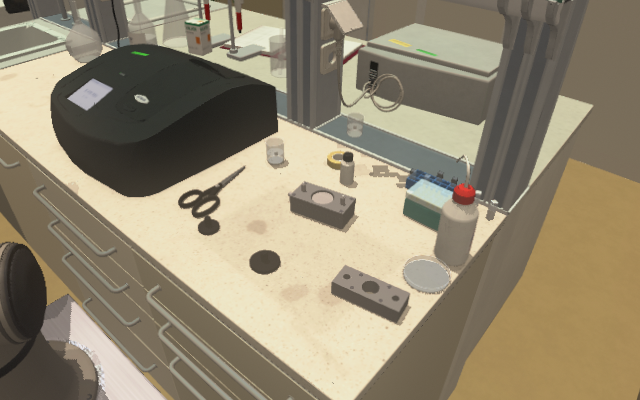

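The top view shows the small disc at (257,272), the large disc at (320,271), the lower half at (316,195) and the upper half at (402,250). In the scene view the small disc is at (208,226), close to the scissors.

```bash
python3 - <<'E'
from h import *
import pickle
t=pickle.load(open("top.pkl","rb"));s=pickle.load(open("scene.pkl","rb"))
f=t["frame"];g=s["frame"]
R=lambda a,k:cv2.resize(a,None,fx=k,fy=k,interpolation=cv2.INTER_CUBIC)
A=R(f[160:290,235:435],4)   #800x520
cv2.imwrite("pics/a.png",A)
B=R(g[175:325,175:415],3.3); cv2.imwrite("pics/b.png",B); print(B.shape)
E
```

```text
(495, 792, 3)
```

View pics/a.png

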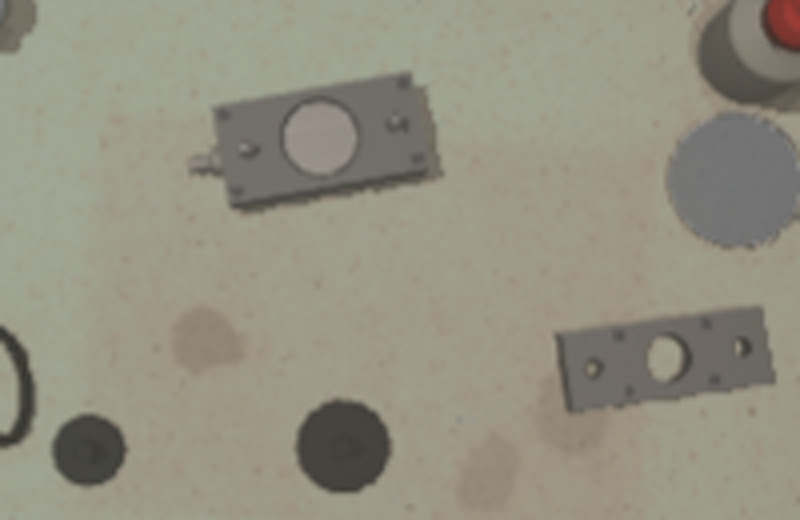

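View pics/b.png

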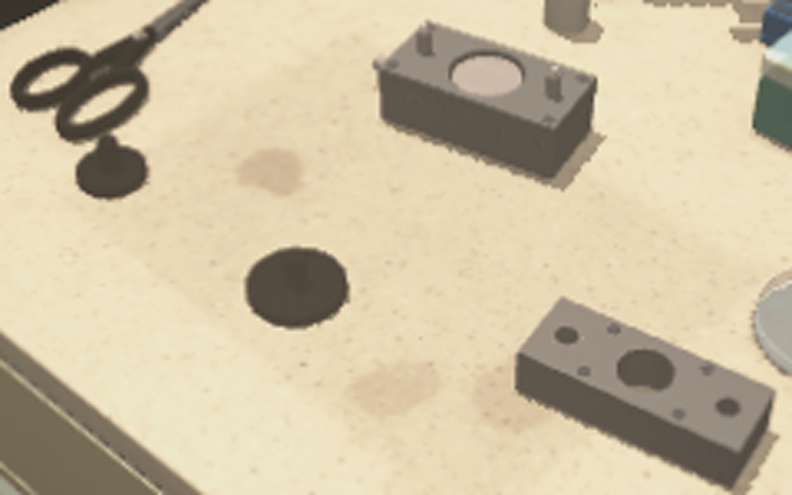

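The crops confirm the small disc is on the left, with the scissor handle to its upper left, and that the upper half lies free. Next I measure everything in both views.

```bash
cat > m.py <<'E'
from h import *
def blobs(c,roi,mask,amin=30):
    x0,y0,x1,y1=roi; m=np.zeros(mask.shape,np.uint8); m[y0:y1,x0:x1]=mask[y0:y1,x0:x1]
    k,_=cv2.findContours(m,cv2.RETR_CCOMP,cv2.CHAIN_APPROX_NONE)
    return sorted([a for a in k if cv2.contourArea(a)>amin],key=cv2.contourArea,reverse=True)
def rect_yaw(P):
    (cx,cy),(w,h),a=cv2.minAreaRect((P[:,:2]*1000).astype(np.float32))
    if w<h: a+=90;w,h=h,w
    return np.round([cx,cy,w,h,(a)%180],2)   # yaw of long axis, deg
def circ(P):
    (cx,cy),(a,b),_=cv2.fitEllipse((P[:,:2]*1000).astype(np.float32)); return np.round([cx,cy,a,b],2)
E
python3 - <<'E'
from m import *
import pickle
t=pickle.load(open("top.pkl","rb"));s=pickle.load(open("scene.pkl","rb"))
gt=cv2.cvtColor(t["frame"],cv2.COLOR_BGR2GRAY);gs=cv2.cvtColor(s["frame"],cv2.COLOR_BGR2GRAY)
print("rows",gt[195,284:352:2],gt[185:215,330],gt[250,370:432:2],gs[198:230,330],gs[290:320,365])
for n,c,g,rois in(("top",t,gt,[(244,258,272,286),(305,255,337,287)]),("scene",s,gs,[(196,219,224,240),(245,245,285,280)])):
    for r in rois:
        k=blobs(c,r,(g<90).astype(np.uint8))[0]
        print(n,"disc",[circ(plane(c,k,z)) for z in(0.004,0.008)])
for n,c,g,r in(("top",t,gt,(283,172,350,218)),("top",t,gt,(370,232,432,266))):
  for lo in(85,92):
    z=.044 if r[0]<300 else .03
    for k in blobs(c,r,((g>lo)&(g<135)).astype(np.uint8),25)[:5]:
        P=plane(c,k,z); print(n,lo,z,cv2.contourArea(k),rect_yaw(P),circ(P))
E
```

```text
rows [157 152 153 112 112 111 105 109 111 112 107 127 144 144 144 145 144 144
 144 142 106 110 110 111 111 110 110 110 110 109 141 155 156 157] [110 110 110 110 110 110 111 111 111 111 111 111 111 111 110 111 110 111
 106  85  74  91 120 147 155 155 154 154 155 154] [150 151 112  99 109 108  92  81 105 108 108 107 107 107 153 153 152 148
  72  99 105 105 105 105 104 104 105 104 104 142 151] [191 190 188 188 158 143 143 143 144 143 142 130  98  86  86  86  87  86
  85  86  86  85  86  87  86  86  86 111 128 142 204 217] [ 86  91 131 145 146 145 139 100  84  85  85  85  86  85  86  86  86  86
  98 125 177 225 224 226 226 227 226 226 226 226]
top disc [array([438.64, 104.58,  41.92,  42.92]), array([438.79, 104.12,  41.78,  42.78])]
top disc [array([443.64, -59.33,  55.61,  56.07]), array([443.78, -59.27,  55.44,  55.9 ])]
scene disc [array([440.83, 104.58,  41.91,  50.37]), array([438.14, 100.47,  41.64,  50.05])]
scene disc [array([446.09, -60.17,  57.  ,  61.11]), array([443.37, -63.23,  56.64,  60.72])]
top 85 0.044 1477.0 [633.78 -37.07 155.98  73.58 101.09] [635.5  -43.98  79.36 1
[... 207 characters left out ...]
-37.07 155.98  73.58 101.09] [635.5  -43.98  79.36 165.22]
top 92 0.044 247.0 [639.54 -40.78  45.2   45.15  45.82] [639.21 -41.21  45.15  45.73]
top 92 0.044 161.5 [605.83 -48.09 128.9   11.1  101.13] [606.37 -49.89  10.05 162.06]
top 85 0.03 1044.0 [ 502.77 -262.23  136.63   54.8    99.52] [ 502.53 -260.44   57.31  170.61]
top 85 0.03 80.0 [ 503.86 -262.16   30.68   22.99  179.88] [ 503.8  -262.59   22.38   30.95]
top 92 0.03 1044.0 [ 502.77 -262.23  136.63   54.8    99.52] [ 502.53 -260.44   57.31  170.61]
top 92 0.03 117.0 [ 503.24 -266.63   32.7    30.35  135.27] [ 504.11 -265.23   28.65   32.25]
top 92 0.03 39.0 [ 491.39 -199.15   48.27    7.93    8.45] [ 490.51 -199.37    7.25   53.05]
```

```bash
cat >> m.py <<'E'
def up(c,roi,lo,hi,amin,k=6):
    """contours (px) of lo<gray<hi in an upscaled roi"""
    x0,y0,x1,y1=roi; g=cv2.cvtColor(c["frame"],cv2.COLOR_BGR2GRAY)[y0:y1,x0:x1]
    b=cv2.resize(g,None,fx=k,fy=k,interpolation=cv2.INTER_CUBIC)
    m=((b>lo)&(b<hi)).astype(np.uint8)
    cs,_=cv2.findContours(m,cv2.RETR_CCOMP,cv2.CHAIN_APPROX_NONE)
    return [(a.reshape(-1,2)+.5)/k-.5+[x0,y0] for a in sorted(cs,key=cv2.contourArea,reverse=True) if cv2.contourArea(a)>amin*k*k]
E
python3 - <<'E'
from m import *
import pickle
t=pickle.load(open("top.pkl","rb"));s=pickle.load(open("scene.pkl","rb"))
def show(n,c,roi,lo,hi,z,a=4,N=8):
    for k in up(c,roi,lo,hi,a)[:N]:
        P=plane(c,k,z); print(n,lo,hi,len(k),k.mean(0).round(1),"C",circ(P),"R",rect_yaw(P))
show("upper scene top face",s,(328,262,412,322),115,190,.030)
show("upper scene holes",s,(335,270,405,312),0,115,.030)
show("upper top",t,(370,232,432,266),97,130,.030)
show("lower scene face",s,(288,180,360,235),115,165,.044)
show("lower scene recess",s,(308,187,337,207),172,256,.043)
show("lower top recess",t,(303,182,328,208),122,256,.043)
show("lower top face",t,(283,172,350,218),97,133,.044)
show("disc stem scene",s,(196,210,224,240),0,110,.008)
# projected predictions of dowel tips
E
```

```text
upper scene top face 115 190 2247 [370.6 297.6] C [ 495.05 -270.14   85.33  152.03] R [ 494.17 -273.54  144.51   79.25   99.34]
upper scene top face 115 190 380 [407.9 273.6] C [ 577.92 -297.69   17.87   68.25] R [ 575.76 -296.87   67.     17.64   30.97]
upper scene top face 115 190 266 [370.2 286.7] C [ 506.88 -264.38   29.45   32.07] R [ 507.24 -264.05   31.49   29.31  119.15]
upper scene top face 115 190 113 [395.2 297.9] C [ 513.43 -312.11   12.74   13.34] R [ 513.49 -312.18   13.22   12.69  163.15]
upper scene top face 115 190 106 [346.3 276.2] C [ 498.92 -217.26   12.94   13.35] R [ 498.94 -217.46   13.27   12.96    2.76]
upper scene top face 115 190 57 [351.5 287.1] C [ 484.04 -240.18    6.22    6.76] R [ 484.23 -240.06    6.66    6.15   36.99]
upper scene top face 115 190 56 [360.5 274.4] C [ 519.56 -234.14    6.52    6.92] R [ 519.26 -234.44    6.77    6.73   83.11]
upper scene top face 115 190 52 [388.8 286.5] C [ 528.18 -289.41    5.35    7.05] R [ 528.3  -289.97    6.05    6.03  146.8 ]
upper scene holes 0 115 832 [363.  300.6] C [ 469.57 -264.75   25.82  137.94] R [ 469.
[... 3368 characters left out ...]
 -48.39 127.24   9.47 101.25]
lower top face 97 133 312 [311.2 188. ] C [639.81 -40.85  50.41  50.86] R [653.18 -33.22  51.74  23.09 119.45]
lower top face 97 133 99 [334.1 191.1] C [648.08 -90.8    9.9   16.95] R [648.19 -89.93  15.87   9.97  93.85]
lower top face 97 133 73 [297.3 197.8] C [629.16   2.32   6.99  14.09] R [628.87   2.39  13.84   7.21 122.63]
lower top face 97 133 60 [335.3 180.3] C [675.53 -93.37   8.25   8.87] R [675.51 -93.34   8.18   8.09   0.71]
lower top face 97 133 53 [339.  199.1] C [ 627.33 -103.14    6.92    9.03] R [ 627.41 -103.14    8.44    7.49  135.65]
disc stem scene 0 110 577 [206.4 220.6] C [445.96 113.87  45.69  90.31] R [447.1  114.72  86.6   44.08  58.67]
```

Measured positions (mm):

| Item | x, y | Long-axis yaw |
|---|---|---|
| Small disc | (440, 104) | n/a |
| Recess | (640, -41) | 101.2° |
| Upper half | (505, -264) | 98.7° |

The two views disagree by about 2 mm, and I'll correct for that once the disc is held. Now I move above the small disc.

Units first: shifts go in shares of 500 mm and turns go in shares of 2 rad. So -373.5 mm / 500 = -0.747, 223 mm / 500 = 0.446, -54.4 degrees / 114.5916 = -0.4747.

Request:
step_arm(motion=[[[0.03,-0.09,0.04,-0.0436,0.5],[0.08,-0.19,0.04,-0.1309,0.5],[0.14,-0.29,0.04,-0.2182,0.5],[0.21,-0.39,0.02,-0.3054,0.5],[0.28,-0.49,-0.04,-0.3927,0.5],[0.34,-0.58,-0.12,-0.4747,0.5],[0.4,-0.67,-0.2,-0.4747,0.5],[0.446,-0.747,-0.27,-0.4747,0.5],[0.446,-0.747,-0.32,-0.4747,0.5],[0.446,-0.747,-0.32,-0.4747,0.5],[0.446,-0.747,-0.32,-0.4747,0.5]]])

```text
time_s: 1.52
tcp_pos: [0.4399, 0.1051, 0.2456]
eef_rot: [1.993, 2.428, 0.001]
wrist_force: [-0.8, 0.1, 0.4]
finger_gap: 0.5
gripper_force: 0.0
```

To row units: -61 mm / 500 = -0.122, -40 mm / 500 = -0.08.

Request:
step_arm(motion=[[[0,-0.001,-0.08,0,0.5],[0,-0.001,-0.122,0,0.5],[0,-0.001,-0.122,0,0.5],[0,-0.001,-0.122,0,0],[0,-0.001,-0.122,0,0],[0,-0.001,-0.122,0,0],[0,-0.001,-0.122,0,0],[0,-0.001,-0.122,0,0]]])

```text
time_s: 2.52
tcp_pos: [0.4403, 0.1044, 0.1853]
eef_rot: [1.993, 2.426, 0.004]
wrist_force: [-1.3, 1.5, 7.1]
finger_gap: 0.126
gripper_force: 58.5
```

To row units: 200 mm / 500 = 0.4, 150 mm / 500 = 0.3.

Request:
step_arm(motion=[[[0,0,0.06,0,0],[0,0,0.14,0,0],[0.1,-0.072,0.18,0,0],[0.2,-0.144,0.18,0,0],[0.3,-0.216,0.18,0,0],[0.4,-0.29,0.18,0,0],[0.4,-0.29,0.18,0,0],[0.4,-0.29,0.18,0,0],[0.4,-0.29,0.18,0,0]]])

```text
time_s: 3.65
tcp_pos: [0.639, -0.0398, 0.2743]
eef_rot: [-1.992, -2.428, 0.0]
wrist_force: [0.7, -0.4, 0.5]
finger_gap: 0.124
gripper_force: 58.8
```

```bash
python3 - <<'E'
from m import *
import pickle
t=grab("top");s=grab("scene")
pickle.dump((t,s),open("held.pkl","wb"))
R=lambda a,k:cv2.resize(a,None,fx=k,fy=k,interpolation=cv2.INTER_CUBIC)
a=R(t["frame"][150:240,265:375],3.6);b=R(s["frame"][130:230,270:380],3.6)
h=max(a.shape[0],b.shape[0]);pad=lambda x:cv2.copyMakeBorder(x,0,h-x.shape[0],0,0,0)
cv2.imwrite("pics/held.png",np.hstack([pad(a),pad(b)]))
print(state()["tcp_pos"],state()["wrist_force"])
E
```

```text
[ 0.6391878  -0.03982767  0.27435548] [ 0.02172814  0.19337715 -1.45063084]
```

View pics/held.png

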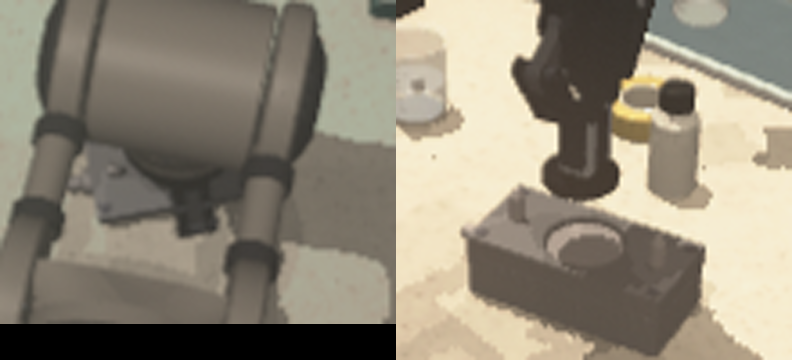

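The disc hangs level in the scene view at about (321,178); the arm hides it from the top camera. I'll use the held disc to correct the scene camera and locate the lower half from its screws.

```bash
python3 - <<'E'
from m import *
import pickle
from scipy.optimize import least_squares
t=pickle.load(open("top.pkl","rb"));s0=pickle.load(open("scene.pkl","rb"));_,s=pickle.load(open("held.pkl","rb"))
k=up(s,(308,165,336,187),0,95,40)[0]
print(k.min(0),k.max(0))
lo=k[(k[:,1]>k[:,1].max()-5.5)]
P=plane(s,lo,.0988)[:,:2]*1000
f=least_squares(lambda v:np.hypot(*(P-v).T)-23,[640,-40],loss="soft_l1")
print("held disc scene, r=23:",f.x,np.sqrt((f.fun**2).mean()))
# extremes: silhouettes tangents left/right
def dark(c,p,z,k=8,h=4):
    x,y=np.round(p).astype(int);g=cv2.cvtColor(c["frame"],cv2.COLOR_BGR2GRAY)[y-h:y+h+1,x-h:x+h+1].astype(float)
    w=np.clip(np.median(g)-6-g,0,25);Y,X=np.mgrid[y-h:y+h+1,x-h:x+h+1]
    q=[(w*X).sum()/w.sum(),(w*Y).sum()/w.sum()]; return plane(c,[q],z)[0,:2]*1000,np.round(q,1)
for n,c,ps,o,kk in(("top",t,[(222,115),(403,82),(417,158),(237,190)],(235,160),4),("scene",s0,[(393,62),(430,27),(582,77),(547,121)],(175,175),3.3)):
    for p in ps:
        print(n,*dark(c,np.array(p)/kk+o,.044,h=2))
# near-arc of recess in scene (face->floor edge at z=.044)
k=up(s0,(308,187,337,210),165,256,40)[0]; lo=k[k[:,1]>k[:,1].max()-4]
P2=plane(s0,lo,.044)[:,:2]*1000
f=least_squares(lambda v:np.hypot(*(P2-v).T)-25,[640,-40],loss="soft_l1");print("recess near arc scene",f.x,np.sqrt((f.fun**2).mean()))
E
```

```text
[310.75       164.58333333] [331.25 185.25]
held disc scene, r=23: [600.9596214  -74.95481907] 7.791824085131504
top [653.07427663  20.66737454] [290.5 188.3]
top [675.43758996 -93.2059717 ] [335.3 180.4]
top [ 625.30828268 -104.64950324] [339.5 200. ]
top [601.98810803   9.56666769] [294.4 208.3]
scene [604.6261921    9.24773921] [293.1 194.7]
scene [651.61605038  17.25806885] [304.7 184.1]
scene [677.33885944 -94.21515909] [351.3 198.6]
scene [ 620.49339431 -109.17406499] [340.7 213.8]
recess near arc scene [641.47471573 -42.14243729] 0.42467961804794
```

```bash
python3 - <<'E'
from m import *
import pickle
from scipy.optimize import least_squares
_,s=pickle.load(open("held.pkl","rb"))
a=np.linspace(0,2*np.pi,73)
q=proj(s,np.c_[.6392+.023*np.cos(a),-.0398+.023*np.sin(a),0*a+.099]);print("expect",q.min(0),q.max(0))
g=cv2.cvtColor(s["frame"],cv2.COLOR_BGR2GRAY);print(g[170:194,321],g[178,305:337])
k=up(s,(305,166,337,186),0,80,40)[0]; lo=k[(k[:,1]>179)&(k[:,1]<185.2)]
P=plane(s,lo,.099)[:,:2]*1000
f=least_squares(lambda v:np.hypot(*(P-v).T)-23,[640,-40],loss="soft_l1");print(k.min(0),k.max(0),len(lo),f.x,np.sqrt((f.fun**2).mean()))
E
```

```text
expect [310.22862744 169.41782137] [332.18091295 181.64960924]
[ 64  63  65  64  64  64  65  77  90  72  62  62  63  64  63  87 148 144
 134 129 100  87 158 170] [235 235 234 235 235 158  79  66  67  65  66  66  72  72  76  90  90 103
 105  83  66  61  61  61  62  61  62 183 231 235 236 236]
[310.91666667 165.58333333] [331.08333333 185.41666667] 154 [630.26065516 -45.34950508] 4.22261048604454
```

```bash
python3 - <<'E'
from m import *
import pickle
from scipy.optimize import least_squares
_,s=pickle.load(open("held.pkl","rb"))
a=np.linspace(0,2*np.pi,73)
q=proj(s,np.c_[.6392+.023*np.cos(a),-.0398+.023*np.sin(a),0*a+.089]);print("expect",q.min(0),q.max(0))
k=up(s,(305,166,337,186),0,90,40)[0]; lo=k[(k[:,1]>180)&(k[:,1]<185.7)&(abs(k[:,0]-321)<9)]
P=plane(s,lo,.089)[:,:2]*1000
f=least_squares(lambda v:np.hypot(*(P-v).T)-23,[640,-40],loss="soft_l1");print(k.max(0),f.x,np.sqrt((f.fun**2).mean()))
E
```

```text
expect [310.19053555 173.32423394] [332.00856659 185.63298432]
[331.25       185.41666667] [640.19983211 -36.86356005] 1.05819080222049
```

To row units: -48 mm / 500 = -0.096, -2.2 mm / 500 = -0.0044.

Request:
step_arm(motion=[[[0.004,-0.0044,-0.03,0,0],[0.004,-0.0044,-0.07,0,0],[0.004,-0.0044,-0.08,0,0],[0.004,-0.0044,-0.088,0,0],[0.004,-0.0044,-0.096,0,0],[0.004,-0.0044,-0.096,0,0],[0.004,-0.0044,-0.096,0,0]]])

```text
time_s: 4.62
tcp_pos: [0.6419, -0.0431, 0.2261]
eef_rot: [1.994, 2.427, 0.001]
wrist_force: [-0.6, -0.1, -1.0]
finger_gap: 0.127
gripper_force: 58.7
```

```bash
python3 - <<'E'
from m import *
s=grab("scene")
cv2.imwrite("pics/seat1.png",cv2.resize(s["frame"][150:240,265:385],None,fx=6,fy=6,interpolation=cv2.INTER_CUBIC))
print(state()["tcp_pos"],state()["wrist_force"],state()["moment"])
E
```

```text
[ 0.64190295 -0.04308827  0.22608747] [ 0.36829111  0.65907032 -0.12434825] [-0.01467458 -0.00287157 -0.01053798]
```

View pics/seat1.png

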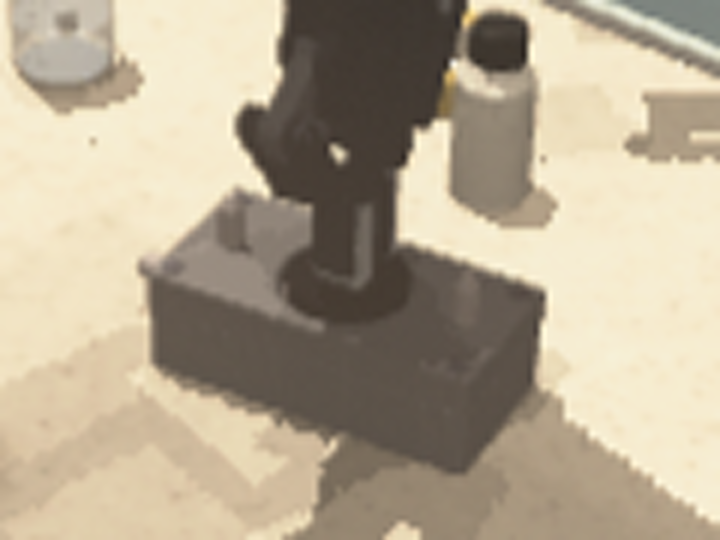

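The disc is in the recess with no side load. I'll lower it the last bit, release and retract.

To row units: -200 mm / 500 = -0.4, -150 mm / 500 = -0.3, -2.5 degrees / 114.5916 = -0.0218.

Request:
step_arm(motion=[[[-0.0008,0.0012,-0.0016,0,0],[-0.0008,0.0012,-0.0016,0,0],[-0.0008,0.0012,-0.0016,0,0.4],[-0.0008,0.0012,-0.0016,0,0.4],[-0.0008,0.0012,-0.0016,0,0.4],[-0.0008,0.0012,0.04,0,0.4],[-0.0008,0.0012,0.12,0,0.8],[-0.12,0.0012,0.14,0,0.8],[-0.2,-0.1,0.14,0,0.8],[-0.27,-0.2,0.14,-0.0218,0.8],[-0.27,-0.3,0.14,-0.0218,0.8],[-0.27,-0.4,0.14,-0.0218,0.8]]])

```text
time_s: 6.18
tcp_pos: [0.5063, -0.2446, 0.2962]
eef_rot: [2.046, 2.383, 0.0]
wrist_force: [0.3, 0.4, 0.7]
finger_gap: 0.803
gripper_force: 0.0
```

```bash
python3 - <<'E'
from m import *
t=grab("top");s=grab("scene")
R=lambda a,k:cv2.resize(a,None,fx=k,fy=k,interpolation=cv2.INTER_CUBIC)
a=R(t["frame"][165:225,280:360],5);b=R(s["frame"][170:240,280:365],4.6)
h=max(a.shape[0],b.shape[0]);pad=lambda x:cv2.copyMakeBorder(x,0,h-x.shape[0],0,0,0)
cv2.imwrite("pics/seat2.png",np.hstack([pad(a),pad(b)]));print(state()["tcp_pos"],state()["eef_rot"])
for k in up(s,(335,260,412,322),0,115,5)[:6]:
    P=plane(s,k,.03); print("upper hole scene",circ(P))
E
```

```text
[ 0.50645751 -0.24743827  0.2959214 ] [ 2.05012524e+00  2.37687526e+00 -1.04908340e-03]
upper hole scene [ 492.99 -290.56   73.69  135.27]
upper hole scene [ 499.07 -217.45   12.31   13.02]
upper hole scene [ 484.17 -240.21    6.66    7.28]
upper hole scene [ 519.43 -234.35    6.93    7.25]
```

View pics/seat2.png

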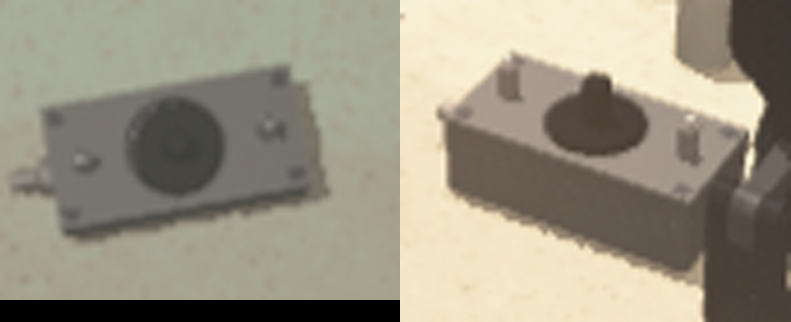

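The disc sits level in the recess, centred between the dowels (top view crop (176,147)). Now I settle over the upper half.

To row units: -60 mm / 500 = -0.12, -50 mm / 500 = -0.1.

Request:
step_arm(motion=[[[0,-0.042,-0.04,0,0.85],[0,-0.042,-0.1,0,0.85],[0,-0.042,-0.12,0,0.85],[0,-0.042,-0.12,0,0.85]]])

```text
time_s: 6.78
tcp_pos: [0.5069, -0.2635, 0.2354]
eef_rot: [-2.045, -2.383, -0.0]
wrist_force: [1.1, -0.4, 0.5]
finger_gap: 0.849
gripper_force: 0.0
```

To row units: -59.5 mm / 500 = -0.119, -1.2 mm / 500 = -0.0024.

Request:
step_arm(motion=[[[-0.001,-0.0024,-0.06,0,0.85],[-0.001,-0.0024,-0.119,0,0.85],[-0.001,-0.0024,-0.119,0,0.85],[-0.001,-0.0024,-0.119,0,0.3],[-0.001,-0.0024,-0.119,0,0.3],[-0.001,-0.0024,-0.119,0,0.3],[-0.001,-0.0024,-0.119,0,0.3],[-0.001,-0.0024,-0.119,0,0.3]]])

```text
time_s: 7.78
tcp_pos: [0.507, -0.2656, 0.1784]
eef_rot: [2.044, 2.381, 0.001]
wrist_force: [0.8, 1.1, 6.4]
finger_gap: 0.572
gripper_force: 64.6
```

To row units: 222 mm / 500 = 0.444, 134.5 mm / 500 = 0.269, 2.5 degrees / 114.5916 = 0.0218.

Request:
step_arm(motion=[[[0,0,0.06,0,0.3],[0,0,0.14,0,0.3],[0.04,0.07,0.184,0,0.3],[0.09,0.16,0.184,0.0087,0.3],[0.15,0.25,0.184,0.0218,0.3],[0.21,0.344,0.184,0.0218,0.3],[0.25,0.41,0.184,0.0218,0.3],[0.269,0.444,0.184,0.0218,0.3],[0.269,0.444,0.184,0.0218,0.3],[0.269,0.444,0.184,0.0218,0.3],[0.269,0.444,0.184,0.0218,0.3]]])

```text
time_s: 9.15
tcp_pos: [0.6404, -0.0447, 0.2683]
eef_rot: [-1.996, -2.426, 0.0]
wrist_force: [0.1, -0.4, -2.0]
finger_gap: 0.573
gripper_force: 63.5
```

```bash
python3 - <<'E'
from m import *
import pickle
t=grab("top");s=grab("scene");pickle.dump((t,s),open("up.pkl","wb"))
R=lambda a,k:cv2.resize(a,None,fx=k,fy=k,interpolation=cv2.INTER_CUBIC)
cv2.imwrite("pics/up.png",R(s["frame"][120:235,265:385],5))
p=state();print(p["tcp_pos"],p["eef_rot"],p["wrist_force"])
c=p["tcp_pos"]; zt=c[2]-.1784+.030; y=np.radians(11.2); u=np.array([-np.sin(y),np.cos(y)])
for d in(.048,-.048):
    print("hole expect px",proj(s,[[c[0]+d*u[0],c[1]+d*u[1],zt]]),proj(t,[[c[0]+d*u[0],c[1]+d*u[1],zt]]))
for k in up(s,(280,150,370,215),0,115,4)[:7]:
    P=plane(s,k,zt); print(k.mean(0).round(1),circ(P))
E
```

```text
[ 0.6405355  -0.04438339  0.26836041] [ 1.99576117e+00  2.42610596e+00 -1.10699771e-04] [-0.49321368  0.34514848 -1.37406444]
hole expect px [[303.48062366 161.25493102]] [[296.26312972 193.24136511]]
hole expect px [[344.4152986  174.05657214]] [[335.811276   186.16449902]]
[321.1 183.2] [600.48 -76.64 126.26 252.69]
[347.7 156.8] [707.7  -55.7   23.    41.72]
[312.4 185.8] [575.43 -69.11  12.07  36.9 ]
[320.9 152.6] [682.71  -2.32  10.58  17.74]
[293.7 193.9] [531.43 -60.79   5.69   7.04]
```

View pics/up.png

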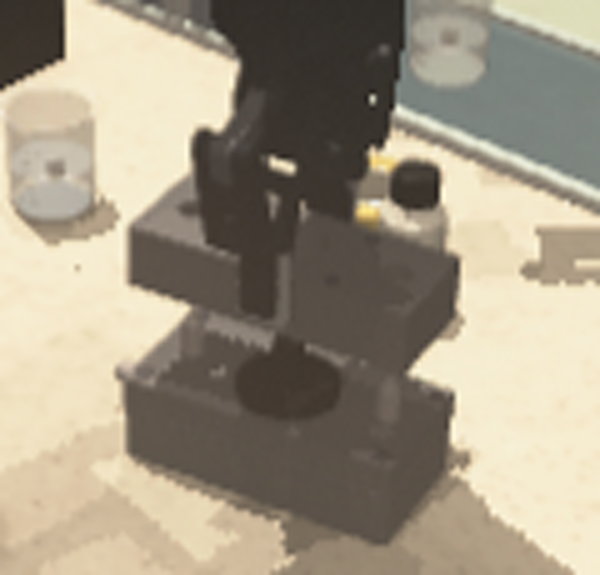

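The upper half is held level above the cell, with its holes at about (302.6,161.4) and (345,175), close to where I expected. I'll correct the small offset and lower it onto the dowels.

To row units: -28 mm / 500 = -0.056, -25 mm / 500 = -0.05.

Request:
step_arm(motion=[[[0.002,0.0034,0,0,0.3],[0.002,0.0034,-0.02,0,0.3],[0.002,0.0034,-0.04,0,0.3],[0.002,0.0034,-0.05,0,0.3],[0.002,0.0034,-0.056,0,0.3],[0.002,0.0034,-0.056,0,0.3],[0.002,0.0034,-0.056,0,0.3]]])

```text
time_s: 10.12
tcp_pos: [0.642, -0.0416, 0.2405]
eef_rot: [1.994, 2.427, 0.001]
wrist_force: [-0.2, 1.0, -2.3]
finger_gap: 0.574
gripper_force: 63.5
```

To row units: -12 mm / 500 = -0.024, -11 mm / 500 = -0.022.

Request:
step_arm(motion=[[[-0.0006,-0.0016,-0.004,0,0.3],[-0.0006,-0.0016,-0.01,0,0.3],[-0.0006,-0.0016,-0.016,0,0.3],[-0.0006,-0.0016,-0.022,0,0.3],[-0.0006,-0.0016,-0.024,0,0.3],[-0.0006,-0.0016,-0.024,0,0.3]]])

```text
time_s: 10.88
tcp_pos: [0.6415, -0.0424, 0.2281]
eef_rot: [-1.994, -2.428, 0.0]
wrist_force: [0.3, 0.2, -2.2]
finger_gap: 0.571
gripper_force: 63.5
```

To row units: -5 mm / 500 = -0.01, -3.5 mm / 500 = -0.007.

Request:
step_arm(motion=[[[0,0,-0.004,0,0.3],[0,0,-0.007,0,0.3],[0,0,-0.01,0,0.3],[0,0,-0.01,0,0.3],[0,0,-0.01,0,0.3]]])

```text
time_s: 11.5
tcp_pos: [0.6416, -0.0424, 0.2237]
eef_rot: [1.993, 2.427, 0.001]
wrist_force: [-1.5, 0.3, 4.0]
finger_gap: 0.575
gripper_force: 64.2
```

To row units: -2 mm / 500 = -0.004, -1 mm / 500 = -0.002.

Request:
step_arm(motion=[[[0,0,-0.002,0,0.3],[0,0,-0.004,0,0.3],[0,0,-0.004,0,0.3],[0,0,-0.004,0,0.3]]])

```text
time_s: 12.0
tcp_pos: [0.6416, -0.0423, 0.2224]
eef_rot: [1.993, 2.427, 0.001]
wrist_force: [-3.6, 0.5, 10.1]
finger_gap: 0.574
gripper_force: 64.9
```

To row units: -2 mm / 500 = -0.004, -1 mm / 500 = -0.002.

Request:
step_arm(motion=[[[0,0,-0.002,0,0.3],[0,0,-0.004,0,0.3],[0,0,-0.004,0,0.3],[0,0,-0.004,0,0.3]]])

```text
time_s: 12.5
tcp_pos: [0.6415, -0.0423, 0.2223]
eef_rot: [1.993, 2.426, 0.001]
wrist_force: [-8.4, 1.5, 22.1]
finger_gap: 0.572
gripper_force: 66.5
```

```bash
python3 - <<'E'
from m import *
s=grab("scene")
cv2.imwrite("pics/shut.png",cv2.resize(s["frame"][140:240,265:385],None,fx=6,fy=6,interpolation=cv2.INTER_CUBIC))
p=state();print(p["tcp_pos"],p["wrist_force"],p["moment"])
E
```

```text
[ 0.64148307 -0.04230024  0.22231835] [-8.31694944  1.97410944 22.60333462] [ 0.10622535  1.36676526 -0.00621696]
```

View pics/shut.png

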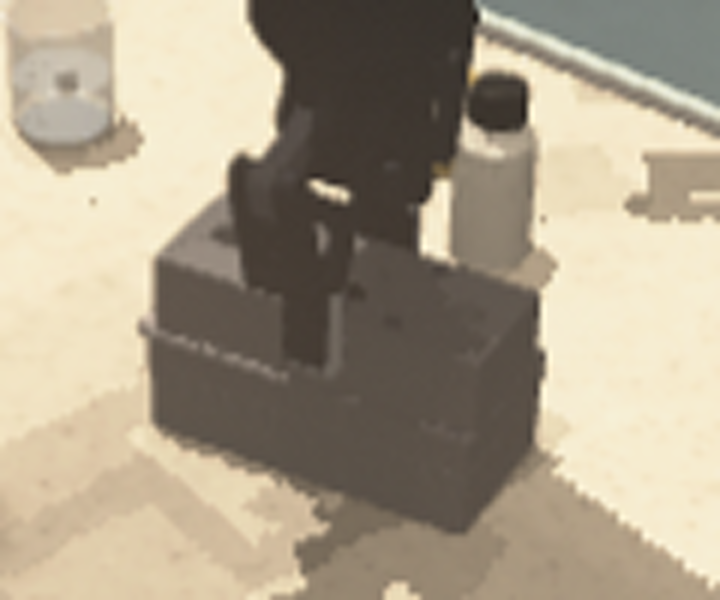

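The halves look face to face with no gap. The TCP stopped dead at 222.3 mm, the predicted shut height, under about 22 N. Handing in.

```bash
python3 -c "
from station import order; print(order.job_done())"
```

```text
the job is handed in; nothing more can be done
None
```

The smaller disc is seated level in the recess and released; the upper half is over the dowels and held shut with about 22 N, and the job is handed in (robot time about 12.5 s; no verdict was returned).

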